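Open the spare-cell tub in the radio corner

ROBOT

A 6-joint arm with a two-finger parallel gripper is mounted at the origin on the work surface. World frame = base frame: x ahead of the robot, y to its left, z up, the work surface at z = 0. Lengths are in m, angles in degrees, forces in N, time in s.
With the tool pointing down it reaches from about 0.325 to 0.85 m from the base axis. Payload 15.5 kg.
Tool frame: the origin (TCP) lies at the very end of the fingers, on their centre line; the grasp point (between the pads) lies arm.grip_depth behind it (arm.grip_depth is the distance from the TCP to the grasp point, in m); z points along the fingers, y is the direction in which the jaws open and shut (so a half turn about z gives the same grasp; the last joint's range is limited). The gripper opens to 91 mm and grips with 3 to 60 N. Pads are 32 mm wide; open, the fingers measure 118 mm over their backs; the gripper's body (76 mm by 178 mm) begins 60 mm behind the grasp point.
Start: joints at [60.877, 28.281, 77.091, -0, 74.628, -5.472], TCP at [0.251, 0.573, 0.214] pointing down, gripper open.
Joint ranges: [-166.48, 166.48], [-47.26, 123.95], [12.59, 153.08], [-70.14, 250.14], [6.76, 159.57], [-176.63, 176.63]. Speed limits (degrees/s): [108.29, 108.29, 147.25, 172.46, 172.46, 172.46].

INTERFACE

Orientations are given as a 3x3 rotation matrix whose columns are the frame's x, y, z axes.
In Python, from rig import arm gives the robot as it stands. Calls block until the motion is done:
- arm.move_to(position, orientation): joint-space move of the TCP to a pose.
- arm.move_l(position, orientation=None, feed=0.15): straight line of the TCP; orientation=None keeps the orientation; feed is the mean speed in m/s.
- arm.move_joints(angles): joint-space move.
- arm.grip(opening): finger opening in m; the grip force is fixed at half the most; returns when the fingers have stopped.
- arm.sleep(seconds).
- arm.solve_ik(position, orientation): joint angles nearest the present ones, or None.
- arm.snapshot(name): name is "side" or "top"; returns the picture (420x560x3 uint8, red, green, blue); there is no depth.
- arm.get_calibration(name): a dict with "intrinsics" (3x3 intrinsics, pixels), "k1" (the pictures are not rectified: a ray, as slopes to the right and down, at radius r is drawn at 1 + k1 r^2 times it, then the intrinsics apply), "cam_to_world" (4x4, takes a point from camera to world coordinates). Camera axes: x right, y down, z forward; pixel columns grow to the right and rows downward; lengths in m; the calibration is good to about 2 mm. A picture is of the moment at which its call begins. get_calibration takes no time and is no camera call.
A pose or a line that the arm cannot do raises arm.Unreachable and nothing moves.
- arm.sign_off(): hands the job in, once; it reports no verdict.
Readings, each from a call of its own:
- arm.current_t(): time.
- arm.current_joint_positions(): joint angles.
- arm.current_dq(): joint speeds.
- arm.current_tau(): joint torques, N m.
- arm.current_ee_pos(): TCP position.
- arm.current_tool_rot(): TCP orientation.
- arm.current_force(): force on the tool from outside, world axes, zero at the start.
- arm.current_torque(): the same for the moment, N m.
- arm.current_width(): finger opening in m.
Only numpy, scipy, OpenCV 4.12 (cv2) and the standard library are available. Lean on these libraries where they do the work, as an engineer would, in place of code of your own. Each camera call takes 0.05 s, during which the arm holds its last target. There are 200 camera calls.

TASK

Open the tub that has the safety cap with two side tabs: squeeze both tabs in, turn the cap about a sixth of a turn anticlockwise seen from above, and lift it off. Set the cap down the right way up in the top tray of the three-tier organizer without dropping it, and leave the other tub, with the smooth round cap, alone.

Things in the scene. Friction and masses are not known exactly. Their poses are not given: they have to be found in the camera images.
- cap_grip (a point): Grey safety cap (loose, 70 g), 46 mm across, 45 mm tall. Point on its axis, 28 mm above its underside, at mid-height of the tabs. z up. Tabs stick out along +y and -y: flat upright plates 16 wide, 30 tall, outer faces 60 mm apart; sprung, each slides in up to 6.5 mm (8 N), 47 mm apart fully in. Held at least 4.5 mm in, the cap can turn, anticlockwise only; they spring out when let go.
- tub: Tub under the safety cap, fixed. White, 76 mm wide, shoulder 60 mm and cap top 107 mm above the table. Origin on its axis at table height, z up, y along the tabs while locked. From 50 degrees of anticlockwise turn the cap is free to lift (stop at 80); it must rise 45 mm to clear the neck, and has some 2 mm of play on it.
- plain_tub: Bystander: the other tub, fixed, of the same size (76 mm wide, 107 mm tall), with a smooth round grey cap 47 mm in diameter that has no tabs and does not come off. Origin on its axis at table height.
- top_tray (a point): Centre of the inner floor of the top tray of the blue three-tier organizer (fixed), 104 mm above the table. Open above, empty, 192 mm (along x) by 232 mm (along y) inside; walls rise 26 mm above the floor, 4 mm thick. z up.

How it is judged:
By the outcome, as a careful person would: the job done as asked, in the order asked, and still so for the second after the job is handed in, with the robot touching nothing.
It also fails if it takes over 43 s, if anything falls off the work surface, if the arm or the gripper's body presses on something with over 40 N, if the wrist force passes 120 N, or if a joint passes its speed limit or range.

## Working session

There is one attempt and no reset: what is moved stays moved. The work goes in short steps, each a Python script; the robot and the scene stay as the last script left them, time stands still between calls to the robot, and variables do not carry over. Pictures are saved under pics/ and viewed, about 8 in all and at most 12, crops included, and the job is handed in when it is done.

```bash
mkdir -p pics; ls; python3 - <<'E'
from rig import arm
import cv2,numpy as np
for n in("side","top"):
    im=arm.snapshot(n); cv2.imwrite(f"pics/{n}0.png",im[:,:,::-1])
    c=arm.get_calibration(n); print(n,np.round(c["intrinsics"],1).tolist(),c["k1"],np.round(c["cam_to_world"],3).tolist())
print(arm.grip_depth,arm.current_t(),np.round(arm.current_tool_rot(),3).tolist())
E
```

```text
pics
side [[543.0, 0.0, 283.3], [0.0, 543.0, 209.2], [0.0, 0.0, 1.0]] -0.0513412979443845 [[0.968, -0.182, 0.172, 0.349], [-0.251, -0.715, 0.652, -0.713], [0.004, -0.675, -0.738, 0.925], [0.0, 0.0, 0.0, 1.0]]
top [[456.6, 0.0, 277.7], [0.0, 456.6, 207.2], [0.0, 0.0, 1.0]] 0.04977463498967711 [[-0.008, -0.997, 0.077, 0.475], [-1.0, 0.008, -0.011, 0.02], [0.01, -0.077, -0.997, 1.106], [0.0, 0.0, 0.0, 1.0]]
0.0188 0.1 [[-0.916, 0.401, -0.0], [0.401, 0.916, -0.001], [0.0, -0.001, -1.0]]
```

View pics/top0.png

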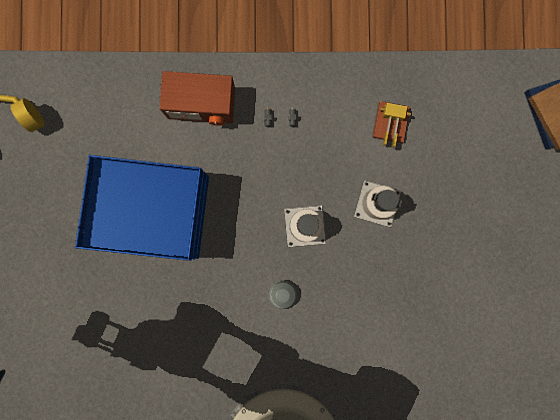

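View pics/side0.png

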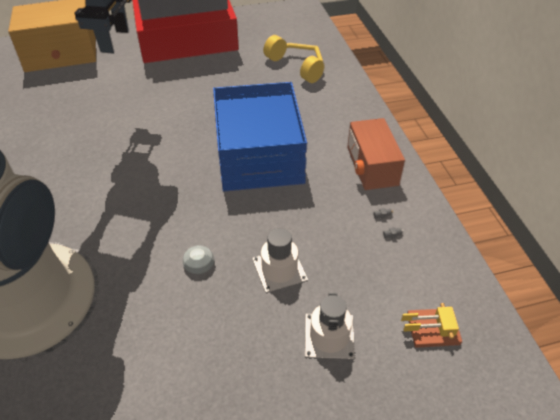

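The top view shows tubs at about (306,225) and (380,203), with the tray at (143,208). The right-hand tub seems to have tabs, so I'll zoom in.

```bash
python3 - <<'E'
import cv2,numpy as np
t=cv2.imread("pics/top0.png")[170:260,270:420]; s=cv2.imread("pics/side0.png")[220:370,240:380]
a=cv2.resize(t,None,fx=5,fy=5,interpolation=cv2.INTER_CUBIC)  # 750x450
b=cv2.resize(s,None,fx=4,fy=4,interpolation=cv2.INTER_CUBIC)  # 560x600
cv2.imwrite("pics/tc.png",a);cv2.imwrite("pics/sc.png",b)
E
```

```text
(no output)
```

View pics/tc.png

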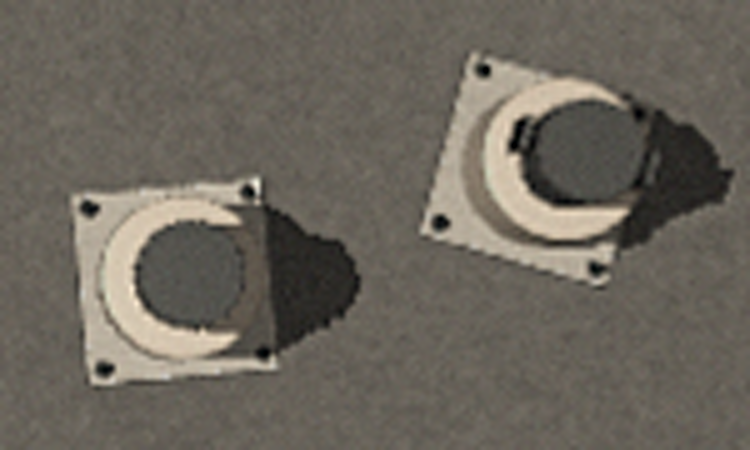

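View pics/sc.png

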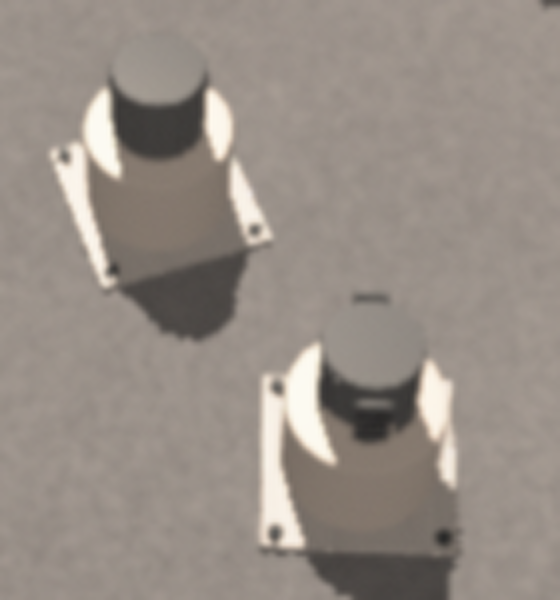

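```bash
cat > h.py <<'E'
from rig import arm
import numpy as np,cv2
def ray(n,u,v,z):
    c=arm.get_calibration(n);K=np.array(c["intrinsics"]);T=np.array(c["cam_to_world"])
    k=np.array([c["k1"],0,0,0,0]) 
    x,y=cv2.undistortPoints(np.array([[[u,v]]],float),K,k)[0,0]
    d=T[:3,:3]@[x,y,1];o=T[:3,3];return o+d*(z-o[2])/d[2]
def tc(x,y):return((x+.5)/5-.5+270,(y+.5)/5-.5+170)
def sc(x,y):return((x+.5)/4-.5+240,(y+.5)/4-.5+220)
E
python3 - <<'E'
from h import *
P=lambda l,p:print(l,np.round(p,4))
P("cap top",ray("top",*tc(597,150),.107));P("cap side",ray("side",*sc(374,341),.107))
P("plain top",ray("top",*tc(190,275),.107));P("plain side",ray("side",*sc(159,68),.107))
def ang(a,b):d=b-a;return np.degrees(np.arctan2(d[1],d[0]))
a,b=ray("top",*tc(521,135),.1),ray("top",*tc(653,165),.1);print("tabs top",a,b,ang(b,a))
a,b=ray("side",*sc(371,298),.105),ray("side",*sc(374,404),.105);print("tabs side",a,b,ang(b,a))
h=[ray("top",*tc(*p),.003) for p in((484,70),(597,268),(441,222))];print("plate",h,(h[0]+h[1])/2,ang(h[1],h[2]),ang(h[2],h[0]))
g=[ray("side",*sc(*p),.003) for p in((278,387),(444,537),(275,535))];print("plate side",(g[0]+g[1])/2,ang(g[1],g[2]),ang(g[2],g[0]))
for p in((95,160),(193,168),(186,255),(82,247)):P("tray",ray("top",*p,.13))
E
```

```text
cap top [ 0.5666 -0.2355  0.107 ]
cap side [ 0.5678 -0.2331  0.107 ]
plain top [ 0.5131 -0.0561  0.107 ]
plain side [ 0.5144 -0.0586  0.107 ]
tabs top [ 0.57422005 -0.20392805  0.1       ] [ 0.56044097 -0.26177731  0.1       ] 76.60240185396722
tabs side [ 0.57405291 -0.21006029  0.105     ] [ 0.55852784 -0.26226235  0.105     ] 73.43734721577977
plate [array([ 0.61571152, -0.20834192,  0.003     ]), array([ 0.51898267, -0.26056638,  0.003     ]), array([ 0.5417986 , -0.18584985,  0.003     ])] [ 0.5673471  -0.23445415  0.003     ] 73.0190775855306 -16.925262889420072
plate side [ 0.56812425 -0.23359566  0.003     ] 164.72136840107294 72.69813572627352
tray [0.654  0.3983 0.13  ]
tray [0.6359 0.1906 0.13  ]
tray [0.45   0.2043 0.13  ]
tray [0.4693 0.4211 0.13  ]
```

Tub at (0.567, -0.234), with the tab axis at about 73°; the tray centre is near (0.553, 0.304). The two views agree to about 2 mm. Next I'll approach and squeeze.

```bash
cat >> h.py <<'E'
def R(yaw):
    a=np.radians(yaw);y=np.array([np.cos(a),np.sin(a),0]);z=np.array([0,0,-1.]);return np.column_stack([np.cross(y,z),y,z])
def st(l=""):print(l,"t",round(arm.current_t(),2),"p",np.round(arm.current_ee_pos(),4),"F",np.round(arm.current_force(),1),"M",np.round(arm.current_torque(),2),"w",round(arm.current_width(),4))
C=np.array([.5672,-.2343])
E
python3 - <<'E'
from h import *
for y in(73,-107):
    print(y,[np.round(q,1) if (q:=arm.solve_ik([*C,.071],R(y+d))) is not None else None for d in(0,66)])
arm.move_to([*C,.20],R(73));st()
arm.move_l([*C,.135],feed=.2);st()
for n in("side","top"):cv2.imwrite(f"pics/{n}1.png",arm.snapshot(n)[:,:,::-1])
s=cv2.imread("pics/side1.png")[200:375,230:410];cv2.imwrite("pics/s1c.png",cv2.resize(s,None,fx=3.3,fy=3.3))
E
```

```text
73 [array([ -28. ,   36.7,   87. ,   -0. ,   56.3, -101. ]), array([ -28. ,   36.7,   87. ,   -0. ,   56.3, -167. ])]
-107 [array([-28. ,  36.7,  87. ,  -0. ,  56.3,  79. ]), array([-28. ,  36.7,  87. ,  -0. ,  56.3,  13. ])]
 t 3.14 p [ 0.5675 -0.2337  0.2   ] F [-0.8  0.1 -0.1] M [-0.05  0.01 -0.  ] w 0.0912
 t 3.62 p [ 0.5674 -0.2341  0.1354] F [ 0.4 -0.   1. ] M [-0.02  0.01 -0.07] w 0.0912
```

View pics/s1c.png

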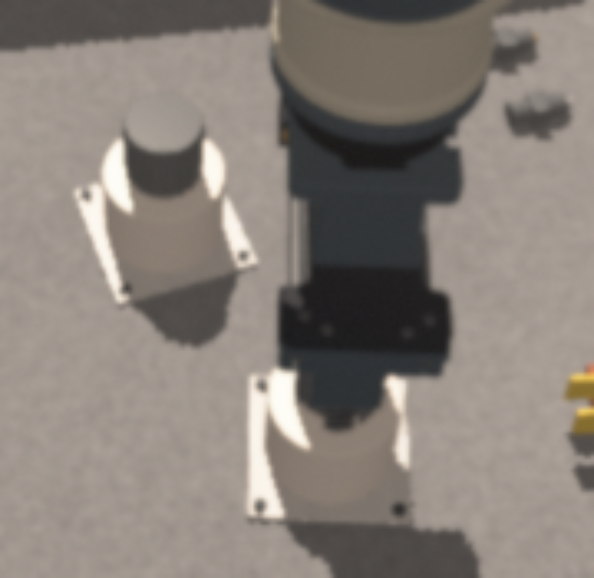

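The fingers straddle the tabs, in line with the plate. Next: descend and squeeze.

```bash
python3 - <<'E'
from h import *
arm.move_l([*C,.071],feed=.1);st("down")
arm.grip(.040);st("grip");arm.sleep(.3);st()
E
```

```text
down t 4.51 p [ 0.5676 -0.2345  0.0715] F [-0.2 -0.7  0.1] M [ 0.05  0.01 -0.  ] w 0.0911
grip t 5.28 p [ 0.5673 -0.2343  0.0714] F [-1.5  1.7  7.6] M [ 0.26  0.23 -0.03] w 0.0457
 t 5.58 p [ 0.5673 -0.2342  0.0714] F [-1.8  1.4  8.2] M [ 0.35  0.17 -0.05] w 0.046
```

Tabs are fully in (46 mm) with low side forces. Turning.

```bash
python3 - <<'E'
from h import *
p=[*C,.071]
for d in(15,30,45,60,66):
    arm.move_to(p,R(73+d));st(d)
    if abs(arm.current_torque()[2])>3 or np.linalg.norm(arm.current_force())>50:print("stop");break
E
```

```text
15 t 5.94 p [ 0.5676 -0.2345  0.0714] F [-0.1 -0.2  5.8] M [0.06 0.01 0.07] w 0.0457
30 t 6.31 p [ 0.5676 -0.2345  0.0714] F [0.4 0.5 5.7] M [ 0.09 -0.03  0.06] w 0.0461
45 t 6.67 p [ 0.5676 -0.2345  0.0714] F [0.1 0.1 5.6] M [0.09 0.04 0.04] w 0.0458
60 t 7.04 p [ 0.5676 -0.2345  0.0714] F [0.7 0.1 5.6] M [0.09 0.06 0.01] w 0.0462
66 t 7.29 p [ 0.5676 -0.2345  0.0714] F [-0.7  0.1  5.9] M [0.09 0.07 0.02] w 0.046
```

```bash
python3 - <<'E'
from h import *
for z in(.076,.09,.13):
    arm.move_l([*C,z],feed=.06);st(z)
    if arm.current_force()[2]<-15:print("stuck");break
else:
    arm.move_l([*C,.19],feed=.15);st()
for n in("side","top"):cv2.imwrite(f"pics/{n}2.png",arm.snapshot(n)[:,:,::-1])
s=cv2.imread("pics/side2.png")[180:375,230:410];cv2.imwrite("pics/s2c.png",cv2.resize(s,None,fx=3,fy=3))
E
```

```text
0.076 t 7.54 p [ 0.5673 -0.2344  0.0763] F [-0.3 -0.2 -1.6] M [ 0.12  0.07 -0.02] w 0.0461
0.09 t 7.92 p [ 0.5675 -0.2344  0.0905] F [-0.1 -0.5 -0.6] M [ 0.07  0.09 -0.01] w 0.0459
0.13 t 8.74 p [ 0.567  -0.2342  0.1298] F [-0.7  0.2 -1.9] M [ 0.08  0.08 -0.01] w 0.0462
 t 9.29 p [ 0.5669 -0.2341  0.1892] F [ 0.1  0.6 -0.4] M [0.05 0.06 0.03] w 0.0461
```

View pics/s2c.png

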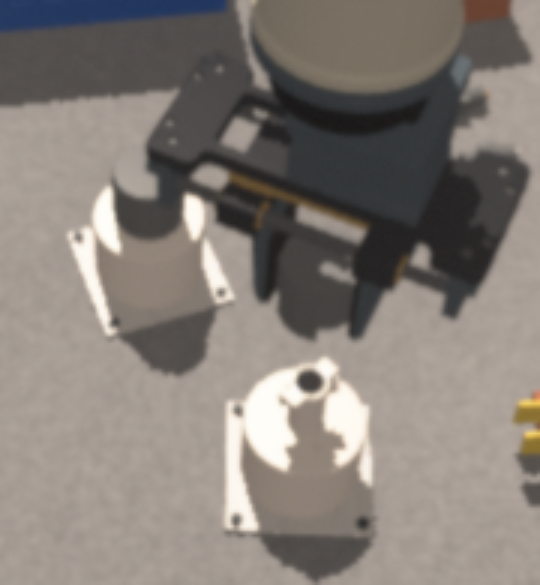

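The cap is off and held, and the tub neck is bare at (310,380) in the crop. Carry it to the tray, then lower until contact.

```bash
python3 - <<'E'
from h import *
D=[.553,.304]
arm.move_l([*C,.215]);arm.move_to([*D,.215],R(139));st("above")
arm.move_l([*D,.135],feed=.15);arm.move_l([*D,.119],feed=.05);arm.sleep(.2);st("near");f0=arm.current_force()[2]
z=.119
while z>.108:
    z-=.001;arm.move_l([*D,z],feed=.02);f=arm.current_force()[2]-f0;print(round(z,4),round(f,1))
    if f>4:break
st()
for n in("side","top"):cv2.imwrite(f"pics/{n}3.png",arm.snapshot(n)[:,:,::-1])
s=cv2.imread("pics/side3.png")[60:200,190:330];cv2.imwrite("pics/s3c.png",cv2.resize(s,None,fx=4,fy=4))
E
```

```text
above t 11.65 p [0.5535 0.3031 0.215 ] F [-0.7  0.3 -1.3] M [0.09 0.15 0.04] w 0.0457
near t 13.0 p [0.5531 0.3041 0.1192] F [-1.1 -0.1 -0.6] M [ 0.03  0.05 -0.  ] w 0.0459
0.118 0.1
0.117 0.3
0.116 -0.9
0.115 -0.3
0.114 0.2
0.113 6.3
 t 14.5 p [0.5532 0.3041 0.1134] F [-1.6 -1.1  5.7] M [-0.06  0.35  0.02] w 0.0461
```

View pics/s3c.png

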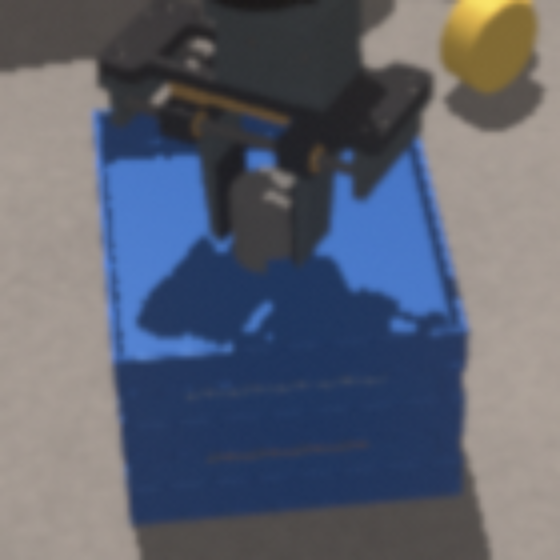

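The cap touched down exactly at the expected height (0.113), inside the tray. Release and retreat.

```bash
python3 - <<'E'
from h import *
D=[.553,.304]
arm.grip(.085);st("open");arm.move_l([*D,.135],feed=.06);arm.move_l([*D,.25],feed=.2)
arm.move_to([.42,.02,.30],R(90));st("away")
im=[]
for n in("side","top"):
    a=arm.snapshot(n)[:,:,::-1];cv2.imwrite(f"pics/{n}4.png",a);im.append(a)
a=cv2.resize(im[0][60:200,190:330],(400,400));b=cv2.resize(im[1][140:280,70:210],(400,400))
cv2.imwrite("pics/c4.png",np.hstack([a,b]))
E
```

```text
open t 15.35 p [0.553 0.304 0.113] F [ 0.2  0.1 -0.3] M [0.08 0.07 0.02] w 0.0853
away t 17.8 p [0.4206 0.0205 0.2998] F [-0.1  0.4 -0.1] M [ 0.02  0.03 -0.02] w 0.0848
```

View pics/c4.png

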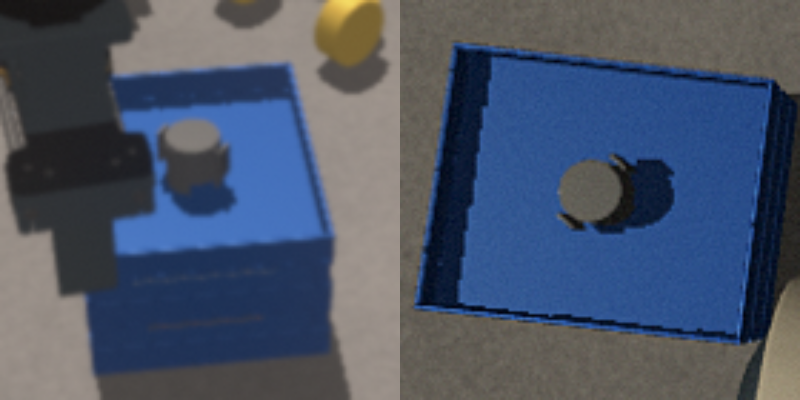

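The cap stands upright in the middle of the top tray, at about (595,192) in the right half of the picture, with its tabs sprung out. The arm is clear.

```bash
python3 -c "
from rig import arm
print(arm.sign_off(),arm.current_t())"
```

```text
the job is handed in; nothing more can be done
the job is handed in; nothing more can be done
```

The safety cap is off its tub and standing the right way up in the middle of the organizer's top tray. I squeezed both tabs in (gripper at 46 mm), turned the cap 66° anticlockwise and lifted it off. I set it down by lowering until it touched the floor, at the expected height, and then let go. The plain tub was not touched.

**Last checks:** both cameras show the cap upright in the tray with its tabs sprung out, and the bare neck showed in the picture taken just after the lift. The arm was clear of everything, with no load on the tool. The last time reading, just before hand-in, was 17.8 s of the 43 s allowed. The force readings I took, before and after each move, never passed about 10 N.

No check failed or disagreed beyond the roughly 2–3 mm difference between the two views when locating the tubs. I did not read the clock at the moment of hand-in, because the robot accepts no calls after it.

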